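# Snap a connector's locking stud home with bench-held pliers

### The arm

A 6-joint arm with a two-finger parallel gripper is mounted at the origin on the work surface. World frame = base frame: x ahead of the robot, y to its left, z up, the work surface at z = 0. Lengths are in m, angles in rad, forces in N, time in s.
With the tool pointing down it reaches from about 0.425 to 0.95 m from the base axis. Payload 3.5 kg.
Tool frame: the origin (TCP) lies on the centre line of the jaws, within the pads' length; the fingertips stand 14 mm ahead of it and the grasp point (between the pads) lies 5 mm behind it (ctrl.finger_overhang is the distance from the TCP to the fingertips, in m); z points along the fingers, y is the line along which they close (so a half turn about z gives the same grasp; the last joint's range is limited). The gripper opens to 85 mm and grips with 20 to 120 N. Pads are 22 mm wide; open, the fingers measure 114 mm over their backs; the gripper's body (76 mm by 85 mm) begins 54 mm behind the grasp point. The pads swing forward as they close: fully open they stand 13 mm farther back than shut.
Start: joints at [-1.434, 0.286, 1.577, -0, 1.279, -0.15], TCP at [0.191, -0.647, 0.245] pointing down, gripper open.
Joint ranges: [-2.77, 2.77], [-0.9, 2.22], [0.21, 2.48], [-1.53, 4.67], [0.24, 2.81], [-2.84, 2.84]. Speed limits (rad/s): [2.79, 2.79, 3.14, 3.14, 3.14, 3.14].

### API

Orientations are given as a unit quaternion [x, y, z, w].
In Python, from plant import ctrl gives the robot as it stands.
- The arm moves only by the tool send_rows, never from a script. Its argument "moves" is text: rows parted by semicolons, each of 7 numbers parted by spaces: the turn, a rotation vector about the tool's x, y, z in units of 360 degrees (1.0 is 360 degrees), then the shift along the tool's x, y, z in units of 20 cm (1.0 is 20 cm), then the gripper's target within -1 to 1 (fully open at 1, half-way at 0, shut at -1). A call has 1 to 12 rows; each row is the pose to reach, as a shift and turn from the pose commanded when the call began, along the tool's axes at that moment, turning the shorter way round; what a row does not reach only later rows make up. A row lasts 1/8 s, in which the tool goes at most 62.5 mm and 10.7 degrees, less where a joint would pass 70% of its speed; a pose out of reach is approached as far as the arm can. A call with a number of a shift or a turn outside -1 to 1 is refused whole. A call with a gripper value outside its range is refused whole. The fingers move at their own pace and stop on an object; "newtons" is the grip in N (left out, the last holds). Time passes only in rows, so rows that repeat a pose let the fingers close. It gives the time, the measured TCP pose, the force, the opening and the grip force at its end, in the units of the state.
- ctrl.get_state(): the state, without advancing time (a new reading comes with each control period).
- ctrl.read_camera(name): name is "side" or "top"; returns a dict with "image" (384x512x3 uint8, red, green, blue), "fovy" (degrees; the focal length in pixels is half the picture's height over the tangent of half this angle, whatever the lens; pixels are square), "cx", "cy" (the principal point, pixels), "extrinsics" (4x4, takes a point from camera to world coordinates). Camera axes: x right, y up, looking along -z (the intrinsics and any distortion apply to the point x, -y, -z); pixel columns grow to the right and rows downward; lengths in m; the calibration is good to about 2 mm. A picture is of the moment at which its call begins. There is no depth.
- ctrl.sign_off(): hands the job in; it is judged then, once.
The state is a dict: "time": time; "qpos": joint angles; "dq": joint speeds; "joint_efforts": joint torques, N m; "eef_pos": TCP position; "tcp_rot": TCP orientation; "contact_force": force on the tool from outside, world axes, zero at the start; "wrist_torque": the same for the moment, N m; "opening": opening from 0.0 (shut) to 1.0 (fully open); "finger_force": force on a finger pad.
Only numpy, scipy, OpenCV 4.12 (cv2) and the standard library are available. Lean on these libraries where they do the work, as an engineer would, in place of code of your own. Each camera call takes 0.05 s, during which the arm holds its last target. There are 200 camera calls.

### The job

Stand the grey connector fully down in the square nest between the jaws of the bench-held pliers, with its orange stud facing the brass pad of the moving jaw, and let go of it. Then press the pliers' free orange handle closed, with no more than 25 N on the handle, until the stud snaps in with a click; use the pliers for this, not the fingers. Let the handle spring fully open again, leaving the connector upright in the nest and the loose things around it undisturbed.

Things in the scene. Friction and masses are not known exactly. Their poses are not given: they have to be found in the camera images.
- pliers: pliers lying flat in a fixed bench stand on a blue mat (top at z = 2 mm). Origin on the mat under the pivot, z up. In this frame: jaws point to +y, both orange handles to -y; fixed jaw on the -x side of the nest, moving jaw with round brass pad on its +x side; fixed handle held in a blue clamp on the +x side, free handle on the -x side. See pivot for heights.
- nest (a point): centre of the floor of the nest's pocket, 10 mm above the mat, at (-8, 45, 10) mm in the pliers' frame and turned with it. The pocket is 27 mm (x) by 29 mm (y), 14 mm deep, with a 4 mm lead-in chamfer: 1.5 mm larger than the connector on each side.
- connector: loose grey connector with black upper part, upright, 85 mm tall, 0.1 kg; origin at the centre of its underside. Lower 50 mm: 24 (x) by 26 mm (y); upper 35 mm (to grip): 20 by 22 mm. An orange stud, 14 mm diameter, stands out of its +x face, 30 mm above the underside. Right way round in the nest its axes agree with the pliers' and the stud is level with the brass pad.
- stud_face (a point): centre of the stud's outer face: 18 mm from the connector's axis (6 mm proud) before the snap, 15.5 mm (3.5 mm proud) after it.
- stud (a joint): how far the stud is pushed in, m: 0 at the start, 0.0025 snapped home. It stands firm up to about 30 N (10 to 16 N at the press point, with the pliers' spring), then gives way and jumps home by itself: the force on the handle drops with a click. It stays there, against a hard stop.
- lever (a joint): angle of the free handle, rad: 0 open, grows as it is pressed closed (counter-clockwise from above), end stop 0.56. A spring of 2 to 4 N at the press point opens it when let go. The brass pad is screwed out by an unmeasured amount that differs each time (0 to 12 mm), so it meets the stud anywhere between about 0.14 and 0.48 rad.
- press_point (a point): where to push: outer face of the free handle, 130 mm from the pivot, at mid height (handle 31 to 51 mm above the mat, 16 mm wide, going on 20 mm beyond this point). Moves with the handle. Push level and square to the handle, round the pivot, with shut fingers from its outer side, which is free from above. Leverage to the pad about 2.9.
- pivot (a point): the pivot's vertical axis, 41 mm above the mat. Heights above the mat, mm: base plate 10 (in the pliers' frame x -23 to 47, y -105 to 78), nest block 24, jaws 50 (the fixed jaw, its face in line with the pocket wall up to 40, slopes away above that as a lead-in), blue clamp 53 and its screw 63, pivot bolt 56.
- cell: bystander: loose upright purple battery cell, 33 mm diameter, 58 mm tall; origin under its centre.
- board: bystander: loose green circuit board 70 by 100 mm, 16 mm tall; origin under its centre.
- driver: bystander: loose screwdriver with a red handle, lying on the mat.
Mind the look-alikes: they are no part of the job. What is shaped like the connector but green is not meant. There is more than one size of the pliers; the job needs the larger.

How it is judged:
On the way, in this order (a step that is already met when the one before it is completed fails the run):
1. the connector stands fully down in the nest, stud towards the moving jaw, not yet snapped, and let go of (horizontal distance between connector and nest below 0.004 m and z of connector in the frame of nest below 0.003 m and angle between connector's own z axis and vertical below 0.15 rad and x of stud_face in the frame of nest above 0.01 m and value of joint stud below 0.0008 m and contact force between the fingers and connector below 0.1 N), for 0.2 s.
2. the stud has snapped home (value of joint stud above 0.0017 m), for 0.2 s.
At the end, for the whole second after the job is handed in: the stud is snapped home (pushed in more than 1.7 mm), the connector stands at rest in the nest (within 4 mm of its centre, within 3 mm of its floor, within 0.15 rad of upright, stud towards the moving jaw), and the free handle is open again (below 0.05 rad) (value of joint stud above 0.0017 m and horizontal distance between connector and nest below 0.004 m and z of connector in the frame of nest below 0.003 m and angle between connector's own z axis and vertical below 0.15 rad and x of stud_face in the frame of nest above 0.01 m and value of joint lever below 0.05 rad and linear speed of connector below 0.02 m/s); the robot touches nothing.
It fails at once if the robot pushes the handle with more than 25 N (contact force between any of the fingers, the arm and lever above 25 N).
It fails at once if the stud is pushed in while the robot touches the connector or its stud (value of joint stud above 0.0008 m and contact force between any of the fingers, the arm and connector above 0.5 N).
It fails at once if the battery cell, board or screwdriver is moved by more than 20 mm, or the cell tipped (distance of any of cell, board, driver from where it was at the start of the episode above 0.02 m or angle between cell's own z axis and vertical above 0.5 rad).
It also fails if it takes over 72 s, if anything falls off the work surface, if the arm or the gripper's body presses on something with over 40 N, if the wrist force passes 120 N, or if a joint passes its speed limit or range.

## Working session

There is one attempt and no reset: what is moved stays moved. The work goes in short steps, Python scripts to look and compute and a tool call to move; the robot and the scene stay as the last step left them, time stands still between calls to the robot, and variables do not carry over. Pictures are saved under pics/ and viewed, at most 10 in all, crops included, and the job is handed in when it is done.

Besides the shell and the picture viewer there is one more tool, called after ">>>" in YAML: its name, and indented under it one key for each argument. send_rows: Moves the arm, as the interface text tells. Its arguments: {"type":"object","properties":{"moves":{"type":"string"},"newtons":{"type":"number"}},"required":["moves"]}

```bash
mkdir -p pics; ls
cat > h.py <<'E'
import numpy as np, cv2
from plant import ctrl
def cam(n):
    c=ctrl.read_camera(n); return c
def ray(c,u,v):
    f=c['image'].shape[0]/2/np.tan(np.radians(c['fovy'])/2)
    d=np.array([(u-c['cx'])/f,-(v-c['cy'])/f,-1.]); E=np.array(c['extrinsics'])
    return E[:3,3],E[:3,:3]@d
def onz(c,u,v,z):
    o,d=ray(c,u,v); return o+d*(z-o[2])/d[2]
def proj(c,p):
    E=np.array(c['extrinsics']); q=E[:3,:3].T@(np.array(p)-E[:3,3])
    f=c['image'].shape[0]/2/np.tan(np.radians(c['fovy'])/2)
    return c['cx']-f*q[0]/q[2], c['cy']+f*q[1]/q[2]
def save(n,im,s=1): cv2.imwrite('pics/'+n,cv2.resize(im[:,:,::-1],None,fx=s,fy=s,interpolation=cv2.INTER_CUBIC))
E
python3 - <<'E'
from h import *
for n in('top','side'):
    c=cam(n); save(n+'0.png',c['image'],1.5)
    print(n,{k:v for k,v in c.items() if k!='image'})
print(ctrl.get_state(), ctrl.finger_overhang)
E
```

```text
pics
top {'fovy': 57.851899508978384, 'cx': 252.2476412284461, 'cy': 189.41903010622195, 'extrinsics': array([[ 0.00496156,  0.98818802, -0.153166  ,  0.45827081],
       [-0.99998293,  0.0053758 ,  0.00229052,  0.01465627],
       [ 0.00308685,  0.15315202,  0.98819782,  1.0841546 ],
       [ 0.        ,  0.        ,  0.        ,  1.        ]])}
side {'fovy': 42.84263089150531, 'cx': 255.8220021519124, 'cy': 194.8916629524008, 'extrinsics': array([[ 0.99919744,  0.0035767 , -0.0398958 ,  0.54323699],
       [-0.03283063,  0.6437433 , -0.76453693, -0.9105899 ],
       [ 0.02294813,  0.76523315,  0.64334409,  0.83579517],
       [ 0.        ,  0.        ,  0.        ,  1.        ]])}
{'time': 0.1, 'qpos': array([-1.43395247e+00,  2.87109690e-01,  1.57808754e+00, -3.17887699e-05,
        1.27860539e+00, -1.50003605e-01]), 'dq': array([-0.00121946, -0.00129767, -0.00415206,  0.00015552,  0.00091894,
        0.00063794]), 'joint_efforts': array([ 1.09718218e-03, -4.07291508e+01, -2.93699402e+01, -1.60772870e-04,
        3.37285710e-03,  3.91782308e-06]), 'eef_pos': array([ 0.19091544, -0.64682347,  0.2440329 ]), 'tcp_rot': array([ 9.89731174e-01,  1.42936985e-01, -7.94470557e-06, -1.10505967e-03]), 'contact_force': array([ 0.61731386, -1.22318049, -0.04058819]), 'wrist_torque': array([ 0.01514784, -0.02223373,  0.02859796]), 'finger_force': 0.0, 'opening': 1.0019398730371432} 0.014
```

View pics/top0.png

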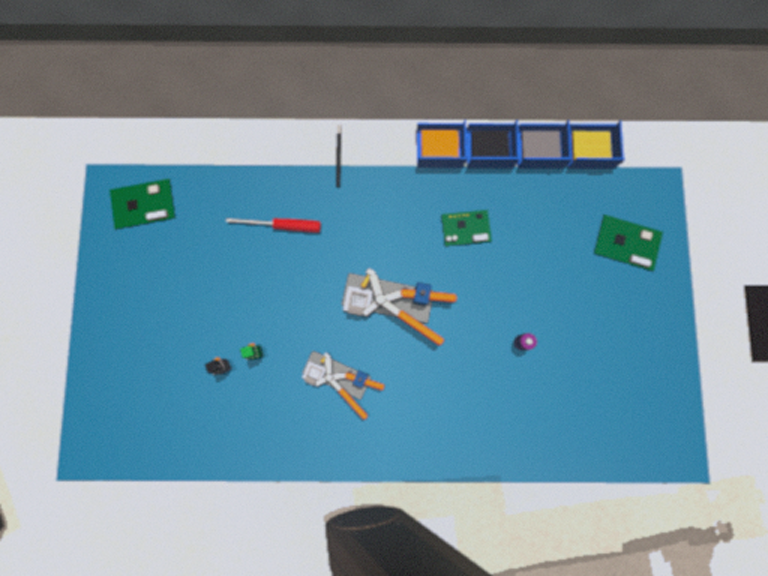

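View pics/side0.png

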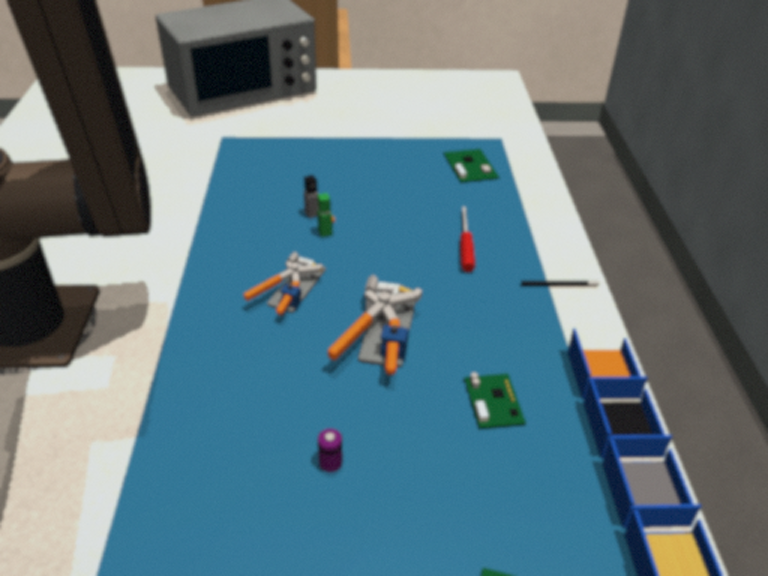

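Top view (at 1.5x) shows these candidates:
- **Connectors:** grey/black at (217,367), which is the one wanted, and green at (251,352), a look-alike.
- **Pliers:** large at (380,298), which is wanted, and small at (328,373), not wanted.

The cell is at (525,342). Next is one close crop sheet to check the choice.

Run:
```python
from h import *
t=cam('top');s=cam('side')
np.savez('cams.npz',t=t['image'],s=s['image'])
def crop(c,u,v,w,h,W=400,H=300): 
    return cv2.resize(c['image'][v:v+h,u:u+w],(W,H),interpolation=cv2.INTER_CUBIC)
A=np.hstack([crop(t,220,170,100,75),crop(t,125,215,60,45)])
B=np.hstack([crop(s,215,175,100,75),crop(s,190,110,60,45)])
save('crops.png',np.vstack([A,B]))
```

```text
(no output)
```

View pics/crops.png

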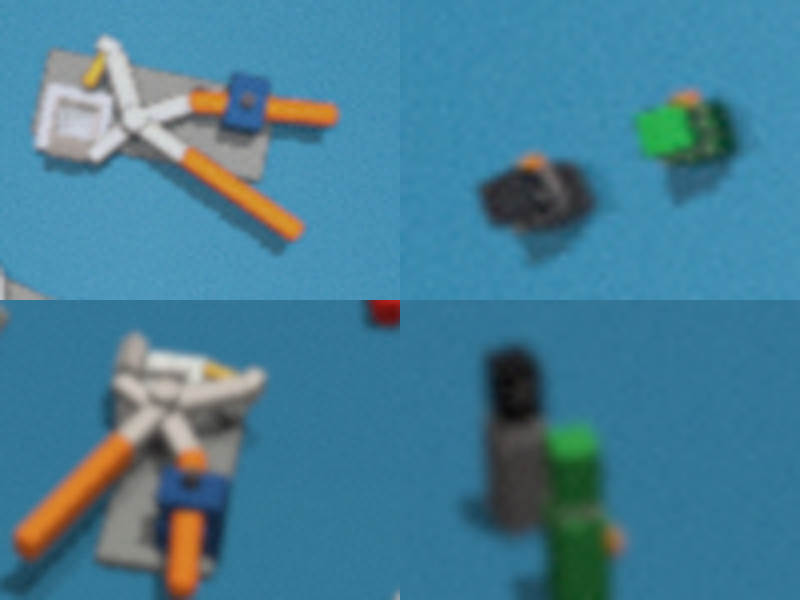

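The crops confirm the choice: grey/black connector with its stud toward image-up (+x), and the larger pliers with jaws toward image-left (+y). Plate corners in the full top image are about (232,182), (230,207), (285,215) and (287,192). Now to measure.

```bash
cat > m.py <<'E'
from h import *
t=cam('top');s=cam('side')
def blob(c,lo,hi,box):
    x0,y0,x1,y1=box
    b=cv2.resize(c['image'][y0:y1,x0:x1],None,fx=4,fy=4,interpolation=cv2.INTER_CUBIC)
    m=cv2.inRange(cv2.cvtColor(b,cv2.COLOR_RGB2HSV),lo,hi)
    n,l,st,ce=cv2.connectedComponentsWithStats(m)
    i=1+np.argmax(st[1:,4]); 
    cn=max(cv2.findContours((l==i).astype(np.uint8),0,2)[0],key=cv2.contourArea)[:,0]/4.+[x0-.375,y0-.375]
    return cn,ce[i]/4+[x0-.375,y0-.375]
E
python3 - <<'E'
from m import *
np.set_printoptions(precision=4,suppress=True)
# connector
box=(133,228,153,256)
b=t['image'][box[1]:box[3],box[0]:box[2]]; print(b.max(2)[::1,:])
b=s['image'][112:152,198:220]; print(b.max(2)); 
hs=cv2.cvtColor(s['image'],cv2.COLOR_RGB2HSV); print(hs[112:152,206])
cn,ce=blob(t,(5,120,80),(18,255,255),(133,228,153,250)); print('stud',ce,onz(t,*ce,.032))
for nm,a,b_ in[('handles',(8,170,120),(20,255,255))]:
  for c,bx in((t,(262,185,310,240)),(s,(215,200,285,260))):
    x0,y0,x1,y1=bx
    m=cv2.inRange(cv2.cvtColor(c['image'][y0:y1,x0:x1],cv2.COLOR_RGB2HSV),a,b_)
    n,l,st,cc=cv2.connectedComponentsWithStats(m)
    for i in range(1,n):
      if st[i,4]>15:
        p=np.argwhere(l==i)[:,::-1].astype(np.float32)
        r=cv2.minAreaRect(p); print(nm,cc[i]+[x0,y0],[np.array(q)+[x0,y0] for q in cv2.boxPoints(r)])
for u,v in((232.3,182.6),(230,207.4),(285.6,215.5),(287.5,192)): print('plate',onz(t,u,v,.012))
print('pocket',onz(t,220+78/4,170+122/4,.026))
E
```

```text
[[175 178 175 175 176 174 175 174 176 176 174 175 176 177 175 172 176 176
  175 177]
 [174 173 171 175 176 172 173 177 173 178 175 172 174 177 172 176 176 173
  177 173]
 [173 172 178 171 177 178 174 174 177 174 174 175 173 179 175 177 174 177
  174 178]
 [173 177 173 173 172 175 175 175 175 176 176 178 173 177 174 177 176 177
  176 176]
 [174 175 176 174 174 172 172 173 174 174 178 176 175 173 178 174 179 178
  174 177]
 [175 176 174 176 175 175 176 175 175 175 175 175 177 174 174 176 178 176
  175 174]
 [175 170 173 174 176 178 175 175 173 175 175 175 175 176 177 179 179 178
  179 175]
 [174 178 175 173 174 176 176 175 174 174 176 177 173 174 175 175 176 176
  176 177]
 [173 176 175 176 179 175 175 175 174 175 172 177 175 174 174 176 176 174
  175 176]
 [173 176 174 175 177 173 173 173 174 176 171 162 162 167 176 179 176 177
  178 176]
 [175 173 173 172 175 178 175 177 174 166 149 149 147 135 157 164 163 162
  169 174]
 [176 174 171 175 175 177 175 170 155 132 143 176 177 152 112 110 103 111
  132 156]
 [178 175 175 176 173 170 163 145 114  84  88 105 118 119  99  76  66  67
   92 
[... 5757 characters left out ...]
97.])]
handles [294.5   197.697] [array([286.8197, 198.9836]), array([287.1967, 194.8361]), array([303.1557, 196.2869]), array([302.7787, 200.4344])]
handles [279.9313 218.0763] [array([265.344, 210.392]), array([267.612, 207.116]), array([294.756, 225.908]), array([292.488, 229.184])]
handles [233.2159 223.7709] [array([218.5, 234.5]), array([244., 209.]), array([248., 213.]), array([222.5, 238.5])]
handles [260.6061 237.3864] [array([256.4345, 247.7862]), array([258.1172, 227.5931]), array([264.8207, 228.1517]), array([263.1379, 248.3448])]
plate [0.6457 0.0747 0.012 ]
plate [0.5677 0.0808 0.012 ]
plate [ 0.5435 -0.0912  0.012 ]
plate [ 0.6169 -0.0979  0.012 ]
pocket [0.5877 0.0511 0.026 ]
```

Run:
```python
from m import *
t2=[cam('top')['image'].astype(float) for _ in range(4)]
a=np.mean(t2,0).clip(0,255).astype(np.uint8)
s2=np.mean([cam('side')['image'].astype(float) for _ in range(4)],0).clip(0,255).astype(np.uint8)
# predicted points with current estimate
O=np.array([.5837,.0068]);y=-.1525;R=np.array([[np.cos(y),-np.sin(y)],[np.sin(y),np.cos(y)]])
def W(p): return np.r_[O+R@(np.array(p[:2])/1e3),p[2]/1e3+.002]
pts=[(-23,-105,10),(47,-105,10),(47,78,10),(-23,78,10),(-21.5,30.5,24),(5.5,30.5,24),(5.5,59.5,24),(-21.5,59.5,24),(0,0,56)]
for c,im,(u,v,w,h),n in((t,a,(225,175,70,52),'t'),(s,s2,(235,180,60,45),'s')):
    k=800//w; b=cv2.resize(im[v:v+h,u:u+w],None,fx=k,fy=k,interpolation=cv2.INTER_CUBIC)
    for p in pts:
        q=np.array(proj(c,W(p))); q=((q+.5-[u,v])*k).astype(int); cv2.circle(b,tuple(int(i) for i in q),3,(255,0,0),1)
    save('ov_%s.png'%n,b)
```

```text
(no output)
```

View pics/ov_t.png

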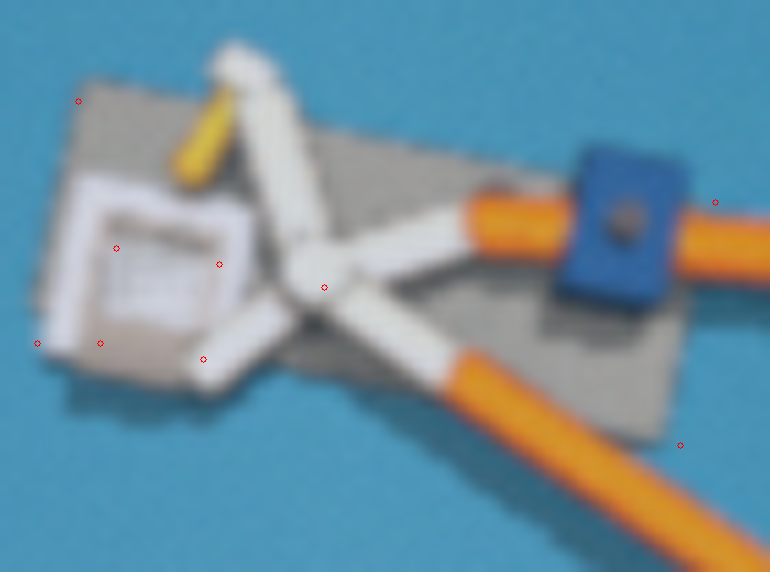

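View pics/ov_s.png

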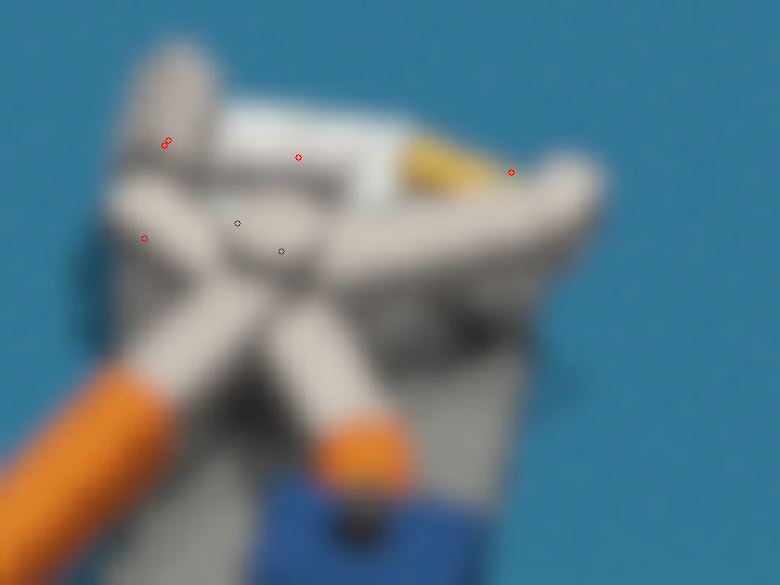

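Run:
```python
from m import *
np.set_printoptions(precision=4,suppress=True)
T=lambda X,Y,z: onz(t,225+X/11-.5,175+Y/11-.5,z)[:2]
P=[((47,78),T(85,78,.012)),((0,0),T(320,268,.058)),((-23,-105),T(660,442,.010))]
A=T(85,78,.012);B=T(570,178,.012);d=A-B;print('top edge yaw',np.arctan2(-d[0],d[1]))
A=T(275,365,.012);B=T(655,440,.012);d=A-B;print('bottom edge yaw',np.arctan2(-d[0],d[1]))
A=T(690,300,.012);B=T(660,440,.012);d=A-B;print('right edge yaw',np.arctan2(d[1],d[0]))
m=np.array([p[0] for p in P])/1e3;w=np.array([p[1] for p in P])
mc=m-m.mean(0);wc=w-w.mean(0)
y=np.arctan2((mc[:,0]*wc[:,1]-mc[:,1]*wc[:,0]).sum(),(mc*wc).sum());R=np.array([[np.cos(y),-np.sin(y)],[np.sin(y),np.cos(y)]])
O=w.mean(0)-R@m.mean(0);print('yaw',y,'O',O,'res',w-(O+m@R.T),'nest',O+R@[-.008,.045])
# nest pocket centre in side: bright; clamp check. connector:
S=lambda u,v,z: onz(s,u,v,z)
# side silhouettes: upper rows 118..126 cols ~203.0..210.2 ; lower left edge 203, bottom row ~ 144.5
print('ctop side centre', [S(u,120,.08)[0] for u in (202.9,210.6)], 'bottomleft',S(203.3,143.7,.002),'topfar',S(207,117,.087),)
for u,v in ((137.2,242.5),(138,249),):print('top left edge',onz(t,u,v,.087))
for u,v in ((145,241),(143,249)):print('top fb',onz(t,u,v,.087))
print('right lo',onz(t,152.5,243,.052),onz(t,153,244,.002))
```

```text
top edge yaw -0.20057330385039218
bottom edge yaw -0.19027297978677465
right edge yaw -0.21958412941890776
yaw -0.19684981167690274 O [0.5886 0.0088] res [[-0.001  -0.001 ]
 [ 0.0003 -0.0006]
 [ 0.0007  0.0017]] nest [0.5895 0.0545]
ctop side centre [np.float64(0.44659189902070406), np.float64(0.46901435350991394)] bottomleft [0.4445 0.3206 0.002 ] topfar [0.4586 0.3334 0.087 ]
top left edge [0.4588 0.3377 0.087 ]
top left edge [0.4407 0.3344 0.087 ]
top fb [0.4631 0.3158 0.087 ]
top fb [0.4407 0.3203 0.087 ]
right lo [0.4576 0.3041 0.052 ] [0.4545 0.3164 0.002 ]
```

Run:
```python
from m import *
o=[]
for n,(u,v,w,h) in (('top',(130,230,28,33)),('side',(196,110,28,42))):
    a=np.mean([cam(n)['image'].astype(float) for _ in range(8)],0).clip(0,255).astype(np.uint8)
    b=cv2.convertScaleAbs(cv2.resize(a[v:v+h,u:u+w],None,fx=14,fy=14,interpolation=cv2.INTER_CUBIC),alpha=1.5)
    for i in range(0,b.shape[1],70): b[:6,i]=255
    for i in range(0,b.shape[0],70): b[i,:6]=255
    o.append(np.vstack([b,np.zeros((590-b.shape[0],b.shape[1],3),np.uint8)]))
save('con.png',np.hstack(o))
```

```text
(no output)
```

View pics/con.png

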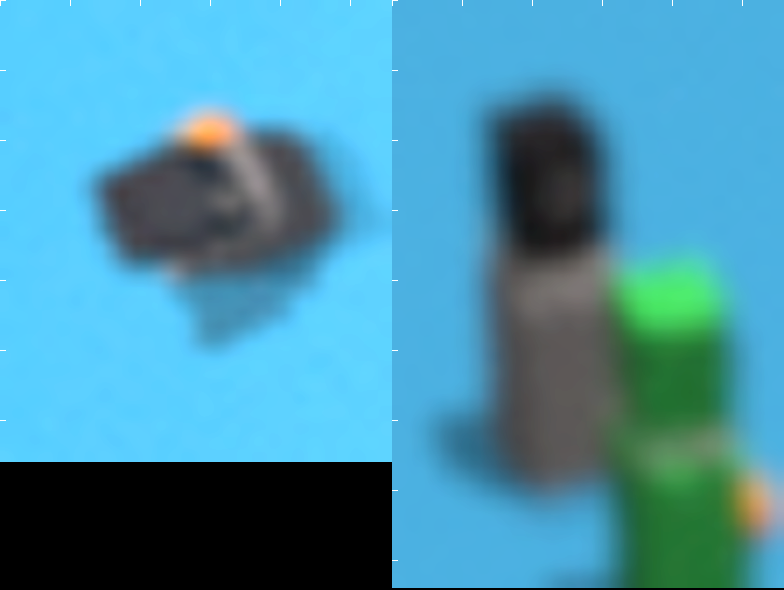

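```bash
cat >> h.py <<'E'
from scipy.spatial.transform import Rotation as Rt
def plan(*wps):
    """(x,y,z,yaw of tool x) -> numbers for send_rows, all from the present pose"""
    s=ctrl.get_state(); R0=Rt.from_quat(s['tcp_rot'])
    for x,y,z,yaw in wps:
        R=Rt.from_matrix([[np.cos(yaw),np.sin(yaw),0],[np.sin(yaw),-np.cos(yaw),0],[0,0,-1]])
        print(np.round((R0.inv()*R).as_rotvec()/2/np.pi,4),np.round(R0.inv().apply(np.array([x,y,z])-s['eef_pos'])/.2,4))
E
python3 - <<'E'
from m import *
np.set_printoptions(precision=4,suppress=True)
a=onz(t,141,244.2,.087);print('top',a)
print('side x at', [ray(s,206.4,v) [0]+ray(s,206.4,v)[1]*((.325-ray(s,206.4,v)[0][1])/ray(s,206.4,v)[1][1]) for v in (118,120)])
print('stud-based axis',onz(t,130+208/14-.5,230+130/14-.5,.034)[:2]-.0155*np.array([np.cos(.43),np.sin(.43)]))
plan((.36,-.5,.26,.6),(.5,-.36,.26,.9))
E
```

```text
top [0.4541 0.3266 0.087 ]
side x at [array([0.4573, 0.325 , 0.0887]), array([0.457, 0.325, 0.082])]
stud-based axis [0.4558 0.3276]
[-0.      0.     -0.0498] [ 1.019  -0.4678 -0.0735]
[-0.     -0.     -0.0976] [ 1.8885 -0.9411 -0.0735]
```

>>> send_rows:
  moves: "0 0 -0.05 1 -0.47 -0.1 0.2;0 0 -0.05 1 -0.47 -0.1 0.2;0 0 -0.05 1 -0.47 -0.1 0.2;0 0 -0.05 1 -0.47 -0.1 0.2"

```text
time: 2.4
eef_pos: [0.3583, -0.4986, 0.266]
tcp_rot: [0.955, 0.297, 0.0, 0.0]
contact_force: [0.6, 0.6, -0.1]
opening: 0.601
finger_force: 0.0
```

Run:
```python
from h import *
plan((.5,-.36,.26,.9),(.55,-.3,.26,.95))
```

```text
[ 0.0001 -0.     -0.0472] [ 0.9768 -0.1688  0.0302]
[ 0.0001 -0.     -0.0552] [ 1.3528 -0.274   0.0303]
```

>>> send_rows:
  moves: "0 0 -0.055 0.98 -0.17 0 0.2;0 0 -0.055 0.98 -0.17 0 0.2;0 0 -0.055 0.98 -0.17 0 0.2;0 0 -0.055 0.98 -0.17 0 0.2"

```text
time: 2.9
eef_pos: [0.5008, -0.3589, 0.2655]
tcp_rot: [0.889, 0.458, 0.0, 0.0]
contact_force: [-0.7, -0.4, 0.7]
opening: 0.604
finger_force: 0.0
```

Run:
```python
from h import *
plan((.56,-.18,.26,1.25))
```

```text
[ 0.0001 -0.0001 -0.0475] [ 0.9001 -0.2786  0.0279]
```

>>> send_rows:
  moves: "0 0 -0.048 0.9 -0.28 0 0.2;0 0 -0.048 0.9 -0.28 0 0.2;0 0 -0.048 0.9 -0.28 0 0.2;0 0 -0.048 0.9 -0.28 0 0.2"

```text
time: 3.4
eef_pos: [0.559, -0.1802, 0.2655]
tcp_rot: [0.81, 0.586, 0.0, -0.0]
contact_force: [-0.2, -0.8, 0.1]
opening: 0.599
finger_force: 0.0
```

>>> send_rows:
  moves: "0 0 -0.06 0.95 -0.32 0 0.2;0 0 -0.06 0.95 -0.32 0 0.2;0 0 -0.06 0.95 -0.32 0 0.2;0 0 -0.06 0.95 -0.32 0 0.2"

```text
time: 3.9
eef_pos: [0.5577, 0.0187, 0.2655]
tcp_rot: [0.687, 0.727, -0.0, 0.0]
contact_force: [-0.5, -0.3, -0.3]
opening: 0.6
finger_force: 0.0
```

Run:
```python
from h import *
plan((.52,.2,.26,1.9),(.456,.3265,.2,2.0))
```

```text
[ 0.      0.0001 -0.0434] [ 0.9156 -0.1371  0.0271]
[ 0.      0.0001 -0.0593] [ 1.5653 -0.4208  0.3268]
```

>>> send_rows:
  moves: "0 0 -0.059 0.92 -0.14 0 0.2;0 0 -0.059 0.92 -0.14 0 0.2;0 0 -0.059 0.92 -0.14 0 0.2;0 0 -0.059 0.92 -0.14 0 0.2"

```text
time: 4.4
eef_pos: [0.5198, 0.201, 0.2654]
tcp_rot: [0.541, 0.841, -0.0, 0.0]
contact_force: [0.3, -0.6, -0.1]
opening: 0.6
finger_force: 0.0
```

Run:
```python
from h import *
plan((.456,.3265,.14,2.0),(.456,.3265,.070,2.0))
```

```text
[ 0.      0.0001 -0.0001] [ 0.7034 -0.0295  0.6266]
[ 0.      0.0001 -0.0001] [ 0.7035 -0.0295  0.9766]
```

>>> send_rows:
  moves: "0 0 0 0.7 -0.03 0.3 0.2;0 0 0 0.7 -0.03 0.3 0.2;0 0 0 0.7 -0.03 0.3 0.2;0 0 0 0.7 -0.03 0.63 0.2;0 0 0 0.7 -0.03 0.63 0.2;0 0 0 0.7 -0.03 0.63 0.2"

```text
time: 5.15
eef_pos: [0.4584, 0.3234, 0.1403]
tcp_rot: [0.543, 0.84, 0.0, 0.0]
contact_force: [-0.3, -0.0, -0.4]
opening: 0.604
finger_force: 0.0
```

Run:
```python
from h import *
o=[]
for n,(u,v,w,h) in (('top',(110,210,60,60)),('side',(180,80,60,90))):
    a=cam(n)['image']
    k=400/w; b=cv2.convertScaleAbs(cv2.resize(a[v:v+h,u:u+w],None,fx=k,fy=k,interpolation=cv2.INTER_CUBIC),alpha=1.5)
    o.append(np.vstack([b,np.zeros((600-b.shape[0],400,3),np.uint8)]))
save('pre.png',np.hstack(o)); plan((.456,.3265,.07,2.0))
```

```text
[ 0.0007  0.     -0.0009] [ 0.016  -0.0122  0.3608]
```

View pics/pre.png

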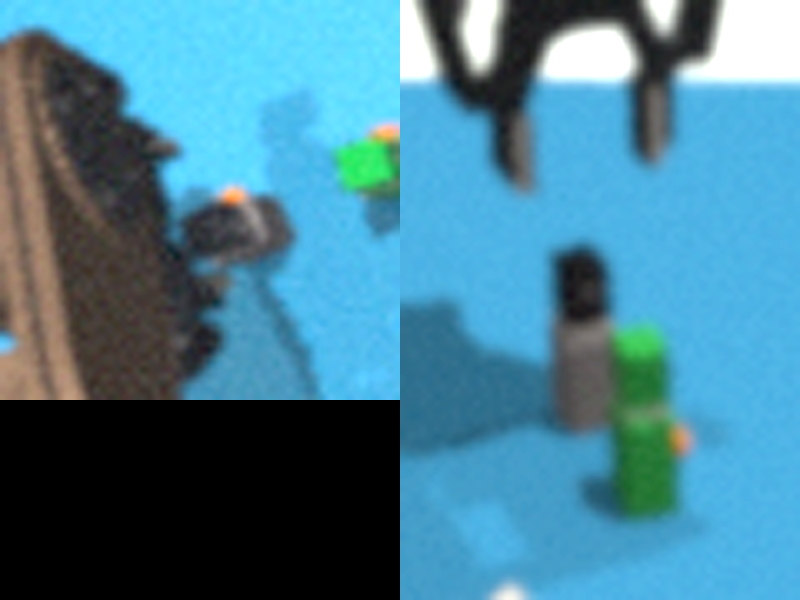

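The side crop shows the fingertips at x=515 and 652 straddling the connector top at x=580, so it is centred. Descend and grip.

>>> send_rows:
  moves: "0 0 0 0.015 -0.01 0.18 0.2;0 0 0 0.015 -0.01 0.3 0.2;0 0 0 0.015 -0.01 0.35 0.2;0 0 0 0.015 -0.01 0.35 0.2;0 0 0 0.015 -0.01 0.35 -0.6;0 0 0 0.015 -0.01 0.35 -1;0 0 0 0.015 -0.01 0.35 -1;0 0 0 0.015 -0.01 0.35 -1;0 0 0 0.015 -0.01 0.35 -1;0 0 0 0.015 -0.01 0.35 -1"
  newtons: 40

```text
time: 6.5
eef_pos: [0.4549, 0.3271, 0.0709]
tcp_rot: [0.542, 0.84, 0.001, 0.001]
contact_force: [0.4, -1.3, 6.3]
opening: 0.229
finger_force: 40.0
```

Run:
```python
from h import *
s=ctrl.get_state(); print(s['eef_pos'],s['finger_force'],s['opening'])
plan((.456,.3265,.18,2.0),(.54,.2,.22,1.37),(.5895,.0545,.2,1.374))
```

```text
[0.45485032 0.32714385 0.07090106] 39.97897982597351 0.22851695413270987
[ 0.0004  0.     -0.0007] [-0.0053  0.0053 -0.5455]
[ 0.0004 -0.0001  0.0996] [-0.7548  0.1276 -0.7451]
[ 0.0004 -0.0001  0.099 ] [-1.5196  0.0528 -0.6453]
```

>>> send_rows:
  moves: "0 0 0 0 0 -0.2 -1;0 0 0 0 0 -0.5 -1;0 0 0.025 -0.25 0.04 -0.7 -1;0 0 0.05 -0.5 0.08 -0.7 -1;0 0 0.075 -0.75 0.11 -0.7 -1;0 0 0.099 -0.95 0.1 -0.7 -1;0 0 0.099 -0.95 0.1 -0.7 -1"

```text
time: 7.38
eef_pos: [0.5507, 0.1594, 0.2083]
tcp_rot: [0.775, 0.633, -0.001, -0.0]
contact_force: [-0.4, 0.5, -0.7]
opening: 0.227
finger_force: 39.6
```

Run:
```python
from h import *
plan((.5895,.0545,.18,1.374))
```

```text
[-0.0002  0.0001 -0.0007] [-0.4752  0.2951  0.1416]
```

>>> send_rows:
  moves: "0 0 0 -0.25 0.15 0 -1;0 0 0 -0.475 0.295 0.1 -1;0 0 0 -0.475 0.295 0.3 -1;0 0 0 -0.475 0.295 0.3 -1;0 0 0 -0.475 0.295 0.3 -1"

```text
time: 8.0
eef_pos: [0.5896, 0.0582, 0.15]
tcp_rot: [0.773, 0.635, 0.0, 0.0]
contact_force: [0.5, -0.2, -1.4]
opening: 0.224
finger_force: 39.6
```

Run:
```python
from h import *
o=[]
for n,(u,v,w,h) in (('top',(215,165,60,60)),('side',(230,110,60,90))):
    a=np.mean([cam(n)['image'].astype(float) for _ in range(3)],0).clip(0,255).astype(np.uint8)
    k=400/w; b=cv2.convertScaleAbs(cv2.resize(a[v:v+h,u:u+w],None,fx=k,fy=k,interpolation=cv2.INTER_CUBIC),alpha=1.3)
    o.append(np.vstack([b,np.zeros((600-b.shape[0],400,3),np.uint8)]))
save('above.png',np.hstack(o)); plan((.5895,.0545,.13,1.374),(.5895,.0545,.0809,1.374))
```

```text
[ 0.0004 -0.      0.0001] [-0.0156 -0.0005  0.1035]
[ 0.0004 -0.      0.0001] [-0.0157 -0.001   0.349 ]
```

View pics/above.png

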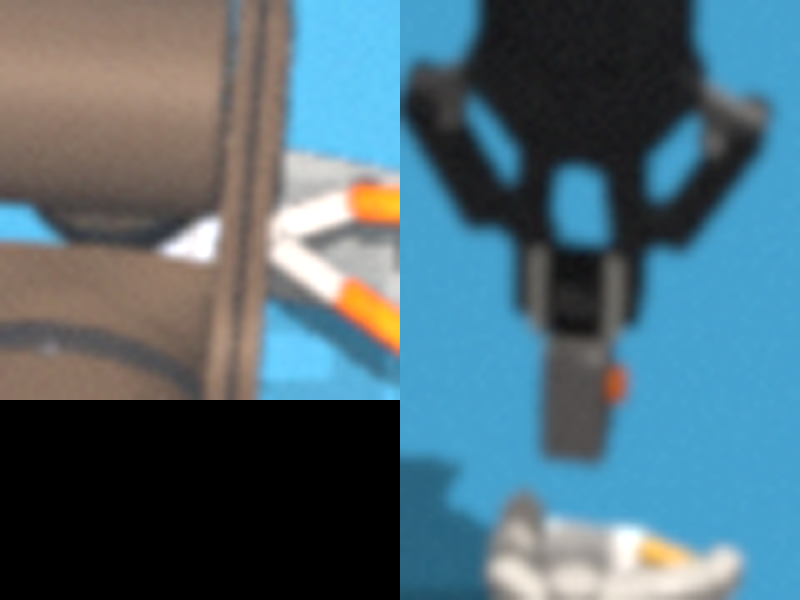

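Run:
```python
from m import *
O=np.array([.5886,.0088]);y=-.197;R=np.array([[np.cos(y),-np.sin(y)],[np.sin(y),np.cos(y)]])
def W(p): return np.r_[O+R@(np.array(p[:2])/1e3),p[2]/1e3+.002]
for p in [(-21.5,59.5,24),(5.5,59.5,24),(-21.5,59.5,40),(-21.5,30.5,24),(5.5,30.5,24),(47,78,10),(0,0,56),(-8,45,10)]:
    q=np.array(proj(s,W(p)));print(p,(q+.5-[235,180])*13, (q+.5-[230,110])*400/60)
# held connector: bottom corners/centre predicted
c=ctrl.get_state()['eef_pos']
for dz in (-.069,-.019,.0161): print(dz,(np.array(proj(s,c+[0,0,dz]))+.5-[230,110])*400/60)
```

```text
(-21.5, 59.5, 24) [202.60195268 137.28603147] [137.23177061 537.06975973]
(5.5, 59.5, 24) [335.81306809 153.70413809] [205.54516312 545.48930158]
(-21.5, 59.5, 40) [203.84377069  75.09186695] [137.86860035 505.17531638]
(-21.5, 30.5, 24) [177.20076224 229.37767948] [124.2055191  584.29624589]
(5.5, 30.5, 24) [312.6957759  246.30491529] [193.69014149 592.97687964]
(47, 78, 10) [550.39723475 174.6340169 ] [315.58832551 556.22257277]
(0, 0, 56) [262.89773497 216.8865676 ] [168.1526846  577.89054749]
(-8, 45, 10) [255.63669843 245.00057225] [164.42907612 592.30798577]
-0.069 [168.78660195 447.69779538]
-0.019 [171.73843601 339.98655332]
0.0161 [173.9073669  260.84313456]
```

The side crop shows the connector upright with the stud on +x (620,385), and its bottom centre at (573,460), over the nest. Lower it to just above the block.

>>> send_rows:
  moves: "0 0 0 -0.019 0.004 0.1 -1;0 0 0 -0.019 0.004 0.18 -1;0 0 0 -0.019 0.004 0.22 -1;0 0 0 -0.019 0.004 0.25 -1;0 0 0 -0.019 0.004 0.265 -1;0 0 0 -0.019 0.004 0.265 -1;0 0 0 -0.019 0.004 0.265 -1"

```text
time: 9.28
eef_pos: [0.5899, 0.0532, 0.0968]
tcp_rot: [0.773, 0.634, 0.0, 0.0]
contact_force: [0.3, 0.1, -1.4]
opening: 0.231
finger_force: 39.7
```

Run:
```python
from h import *
s=ctrl.get_state(); print(s['eef_pos'],s['contact_force'],s['wrist_torque']); plan((.5902,.0537,.0809,1.374))
```

```text
[0.58987423 0.05324459 0.09676436] [ 0.31741977  0.13922179 -1.36542586] [-0.01616229  0.02190385  0.03934787]
[ 0.0001 -0.     -0.    ] [0.0025 0.0011 0.0793]
```

>>> send_rows:
  moves: "0 0 0 0 0 0.01 -1;0 0 0 0 0 0.02 -1;0 0 0 0 0 0.03 -1;0 0 0 0 0 0.03 -1"

```text
time: 9.78
eef_pos: [0.5894, 0.0532, 0.09]
tcp_rot: [0.773, 0.634, -0.0, -0.0]
contact_force: [0.1, 0.7, -1.5]
opening: 0.226
finger_force: 39.7
```

>>> send_rows:
  moves: "0 0 0 0 0 0.01 -1;0 0 0 0 0 0.02 -1;0 0 0 0 0 0.03 -1;0 0 0 0 0 0.03 -1"

```text
time: 10.28
eef_pos: [0.5894, 0.0533, 0.084]
tcp_rot: [0.773, 0.634, -0.0, -0.0]
contact_force: [0.2, 0.3, -1.3]
opening: 0.227
finger_force: 39.7
```

>>> send_rows:
  moves: "0 0 0 0 0 0.008 -1;0 0 0 0 0 0.013 -1;0 0 0 0 0 0.016 -1;0 0 0 0 0 0.016 -1"

```text
time: 10.78
eef_pos: [0.5896, 0.0532, 0.0811]
tcp_rot: [0.773, 0.634, -0.0, -0.0]
contact_force: [0.7, -0.6, -1.0]
opening: 0.226
finger_force: 39.7
```

>>> send_rows:
  moves: "0 0 0 0 0 0.003 -1;0 0 0 0 0 0.003 -0.3;0 0 0 0 0 0.003 0;0 0 0 0 0 0.003 0.2;0 0 0 0 0 0.003 0.2;0 0 0 0 0 -0.2 0.2;0 0 0 0 0 -0.5 0.2;0 0 0 0 0 -0.7 0.2;0 0 0 0 0 -0.7 0.2"

```text
time: 11.9
eef_pos: [0.5921, 0.0531, 0.2264]
tcp_rot: [0.773, 0.634, 0.003, 0.003]
contact_force: [0.1, -0.1, 0.0]
opening: 0.598
finger_force: 0.0
```

Run:
```python
from h import *
O=np.array([.5886,.0088]);y=-.197
R=np.array([[np.cos(y),-np.sin(y)],[np.sin(y),np.cos(y)]])
a=cam('side')['image'][110:230,215:295]; save('placed.png',a,5)
# handle measure
t=cam('top'); x0,y0,x1,y1=262,185,310,240
m=cv2.inRange(cv2.cvtColor(t['image'][y0:y1,x0:x1],cv2.COLOR_RGB2HSV),(8,170,120),(20,255,255))
n,l,st,cc=cv2.connectedComponentsWithStats(m)
for i in range(1,n):
    if st[i,4]>60:
        r=cv2.minAreaRect(np.argwhere(l==i)[:,::-1].astype(np.float32))
        print(cc[i]+[x0,y0])
        for q in cv2.boxPoints(r): w=onz(t,*(q+[x0,y0]),.053); print(w, R.T@(w[:2]-O))
```

```text
[294.29850746 197.70149254]
[ 0.58974198 -0.09095042  0.053     ] [ 0.02064386 -0.09759755]
[ 0.6023079  -0.09232559  0.053     ] [ 0.0332359  -0.09648661]
[ 0.59797144 -0.1376685   0.053     ] [ 0.03785821 -0.14180128]
[ 0.5854203  -0.13621017  0.053     ] [ 0.02526438 -0.14282777]
[279.53571429 217.87857143]
[ 0.55534738 -0.02615692  0.053     ] [-0.0257674  -0.04078927]
[ 0.56584587 -0.03361641  0.053     ] [-0.01401194 -0.04604962]
[ 0.50890692 -0.11349708  0.053     ] [-0.05421468 -0.13552982]
[ 0.49858347 -0.10597468  0.053     ] [-0.0658108  -0.13017351]
```

View pics/placed.png

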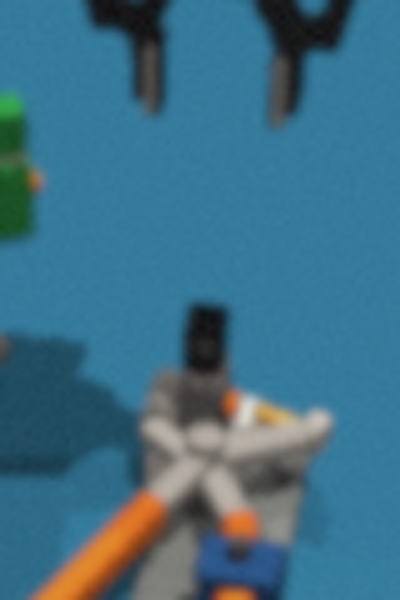

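The side crop shows the connector upright in the nest with the orange stud (232,400) facing the brass pad. Next, predict the lever contact angle and plan the press.

```bash
cat > press.py <<'E'
from h import *
V=np.array([.5886,.0088]); D0=np.arctan2(-.813,-.582)
def pose(th,gap,z=.043,r=.130):
    a=D0+th; d=np.array([np.cos(a),np.sin(a)]); n=np.array([d[1],-d[0]])
    p=V+r*d+(.008+.011+gap)*n
    return (*p,z,np.arctan2(n[1],n[0]))
E
python3 - <<'E'
from press import *
t=cam('top'); y=-.197;R=np.array([[np.cos(y),-np.sin(y)],[np.sin(y),np.cos(y)]])
for X,Y in((190,178),(183,165),(207,180)):
    P=R.T@(onz(t,225+X/11-.5,175+Y/11-.5,.045)[:2]-V); r=np.hypot(*P); 
    print(P, np.arccos(.010/r)-np.arctan2(P[1],P[0]))
p=pose(0,.015); print(p, pose(.3,0),pose(.5,0)); plan((*p[:2],.226,p[3]),p)
E
```

```text
[0.01930883 0.03965755] 0.22440132189122908
[0.02246193 0.04228577] 0.27789157106066953
[0.01970415 0.03496516] 0.2613644381579854
(np.float64(0.4852821394910244), np.float64(-0.07711518899384351), 0.043, np.float64(2.5202967780342234)) (np.float64(0.5295187570150607), np.float64(-0.10854737631218929), 0.043, np.float64(2.8202967780342236)) (np.float64(0.5540097730956426), np.float64(-0.11794587252729404), 0.043, np.float64(3.0202967780342234))
[-0.0004 -0.0002 -0.1825] [-0.7405 -0.38   -0.0308]
[-0.0004 -0.0002 -0.1825] [-0.7402 -0.3777  0.8842]
```

>>> send_rows:
  moves: "0 0 -0.03 -0.2 -0.1 0 -1;0 0 -0.06 -0.4 -0.2 0 -1;0 0 -0.09 -0.6 -0.3 0 -1;0 0 -0.12 -0.74 -0.38 0 -1;0 0 -0.15 -0.74 -0.38 0 -1;0 0 -0.1825 -0.74 -0.38 0 -1;0 0 -0.1825 -0.74 -0.38 0.2 -1;0 0 -0.1825 -0.74 -0.38 0.4 -1;0 0 -0.1825 -0.74 -0.38 0.4 -1"

```text
time: 13.18
eef_pos: [0.4822, -0.0756, 0.1358]
tcp_rot: [0.306, 0.952, 0.0, -0.006]
contact_force: [-0.7, -0.4, 0.6]
opening: 0.001
finger_force: 0.0
```

Run:
```python
from press import *
s=ctrl.get_state(); print(s['contact_force'],s['opening']); plan(pose(0,.015))
```

```text
[-0.74280756 -0.41277925  0.6366979 ] 0.0006656845981643642
[-0.0005 -0.0019  0.    ] [-0.0221  0.0042  0.4636]
```

>>> send_rows:
  moves: "0 0 0 0 0 0.2 -1;0 0 0 0 0 0.35 -1;0 0 0 0 0 0.45 -1;0 0 0 0 0 0.45 -1;0 0 0 0 0 0.45 -1"

```text
time: 13.8
eef_pos: [0.4872, -0.0774, 0.0526]
tcp_rot: [0.306, 0.952, -0.0, 0.001]
contact_force: [-0.9, -0.3, -0.4]
opening: 0.001
finger_force: 0.0
```

Run:
```python
from press import *
s=ctrl.get_state(); print(s['eef_pos'],s['contact_force']); plan(pose(0,.0),pose(.04,0),pose(.08,0),pose(.12,0),pose(.16,0),pose(.2,0))
```

```text
[ 0.487212   -0.07742074  0.05256323] [-0.89038344 -0.31283745 -0.44860934]
[0.0001 0.0003 0.    ] [-0.0662 -0.0044  0.048 ]
[ 0.0001  0.0003 -0.0063] [-0.0922 -0.0077  0.048 ]
[ 0.0001  0.0003 -0.0127] [-0.1184 -0.0099  0.0481]
[ 0.0001  0.0003 -0.0191] [-0.1447 -0.0111  0.0481]
[ 0.0001  0.0003 -0.0254] [-0.1709 -0.0113  0.0482]
[ 0.0001  0.0003 -0.0318] [-0.1972 -0.0104  0.0482]
```

>>> send_rows:
  moves: "0 0 0 -0.02 0 0.045 -1;0 0 0 -0.05 -0.004 0.045 -1;0 0 0 -0.066 -0.004 0.045 -1;0 0 -0.003 -0.08 -0.006 0.045 -1;0 0 -0.0063 -0.092 -0.008 0.045 -1;0 0 -0.0063 -0.092 -0.008 0.045 -1"

```text
time: 14.55
eef_pos: [0.4999, -0.0889, 0.0421]
tcp_rot: [0.287, 0.958, 0.0, -0.001]
contact_force: [-1.2, 1.1, 1.6]
opening: -0.004
finger_force: 0.9
```

>>> send_rows:
  moves: "0 0 -0.003 -0.013 -0.001 0 -1;0 0 -0.0063 -0.026 -0.002 0 -1;0 0 -0.0063 -0.026 -0.002 0 -1"

```text
time: 14.92
eef_pos: [0.5041, -0.0924, 0.0419]
tcp_rot: [0.268, 0.964, -0.0, -0.0]
contact_force: [-2.9, 0.4, 0.9]
opening: -0.0
finger_force: 1.0
```

```bash
cat > q.py <<'E'
from press import *
import sys
s=ctrl.get_state(); e=s['eef_pos'];f=s['contact_force']
y=2*np.arctan2(s['tcp_rot'][1],s['tcp_rot'][0]); n=np.array([np.cos(y),np.sin(y)])
ths=np.linspace(0,.56,561); dd=[np.hypot(*(np.array(pose(th,0)[:2])-e[:2])) for th in ths]; th=ths[np.argmin(dd)]
print('th',th,'res',min(dd),'Fn',n@f[:2],'F',f,'yaw-want',y-pose(th,0)[3],'z',e[2])
plan(*[pose(th+k*.04,0) for k in range(1,5)])
E
python3 q.py
```

```text
th 0.07100000000000001 res 0.0004965334820650056 Fn 2.6654231177956933 F [-2.87496202  0.39198079  0.85269636] yaw-want 0.008558292952289825 z 0.04189863893984221
[-0.0001 -0.0001 -0.005 ] [-0.0267 -0.0011 -0.0055]
[-0.0001 -0.0001 -0.0114] [-0.0528 -0.0036 -0.0055]
[-0.0001 -0.0001 -0.0177] [-0.0791 -0.005  -0.0056]
[-0.0001 -0.0001 -0.0241] [-0.1054 -0.0053 -0.0056]
```

>>> send_rows:
  moves: "0 0 -0.0015 -0.007 0 0 -1;0 0 -0.003 -0.014 -0.001 0 -1;0 0 -0.0045 -0.02 -0.001 0 -1;0 0 -0.0055 -0.026 -0.002 0 -1;0 0 -0.0055 -0.026 -0.002 0 -1"

```text
time: 15.55
eef_pos: [0.5085, -0.0952, 0.0419]
tcp_rot: [0.251, 0.968, 0.0, -0.0]
contact_force: [-3.2, 0.2, -0.8]
opening: 0.002
finger_force: 1.1
```

>>> send_rows:
  moves: "0 0 -0.0016 -0.007 0 0 -1;0 0 -0.0032 -0.013 -0.001 0 -1;0 0 -0.0032 -0.013 -0.001 0 -1"

```text
time: 15.92
eef_pos: [0.5108, -0.0967, 0.042]
tcp_rot: [0.241, 0.97, 0.0, -0.0]
contact_force: [-2.5, -1.2, -2.2]
opening: -0.002
finger_force: 1.1
```

```bash
python3 q.py
```

```text
th 0.131 res 0.0002643338762055456 Fn 1.6537940787579382 F [-2.51566497 -1.21561411 -2.2013753 ] yaw-want 0.003063865805161381 z 0.04204035182636402
[ 0.     -0.     -0.0059] [-0.026  -0.0047 -0.0048]
[ 0.     -0.     -0.0122] [-0.0522 -0.007  -0.0048]
[ 0.     -0.     -0.0186] [-0.0784 -0.0083 -0.0048]
[ 0.    -0.    -0.025] [-0.1047 -0.0085 -0.0048]
```

>>> send_rows:
  moves: "0 0 -0.0012 -0.005 0 0 -1;0 0 -0.0024 -0.01 -0.001 0 -1;0 0 -0.0036 -0.015 -0.001 0 -1;0 0 -0.0036 -0.015 -0.001 0 -1"

```text
time: 16.42
eef_pos: [0.5134, -0.0983, 0.0421]
tcp_rot: [0.23, 0.973, -0.0, 0.0]
contact_force: [-3.6, -0.3, -0.7]
opening: 0.0
finger_force: 1.2
```

>>> send_rows:
  moves: "0 0 -0.0012 -0.005 0 0 -1;0 0 -0.0024 -0.01 -0.001 0 -1;0 0 -0.0036 -0.015 -0.001 0 -1;0 0 -0.0036 -0.015 -0.001 0 -1"

```text
time: 16.92
eef_pos: [0.516, -0.1, 0.0422]
tcp_rot: [0.219, 0.976, -0.0, 0.0]
contact_force: [-3.2, -0.8, -1.3]
opening: -0.004
finger_force: 1.2
```

```bash
python3 q.py
```

```text
th 0.178 res 0.0006117120818065109 Fn 2.530913623624817 F [-3.1959106  -0.83651372 -1.33267223] yaw-want 0.001274055269206542 z 0.04219483687361952
[-0.      0.     -0.0062] [-0.0258 -0.0064 -0.004 ]
[-0.      0.     -0.0125] [-0.0519 -0.0086 -0.004 ]
[-0.      0.     -0.0189] [-0.0782 -0.0098 -0.004 ]
[-0.      0.     -0.0253] [-0.1045 -0.01   -0.004 ]
```

>>> send_rows:
  moves: "0 0 -0.0012 -0.005 -0.001 0 -1;0 0 -0.0024 -0.01 -0.002 0 -1;0 0 -0.0036 -0.015 -0.003 0 -1;0 0 -0.0036 -0.015 -0.003 0 -1"

```text
time: 17.42
eef_pos: [0.5185, -0.1016, 0.0422]
tcp_rot: [0.208, 0.978, 0.0, 0.0]
contact_force: [-3.1, 0.3, -0.0]
opening: 0.0
finger_force: 1.3
```

>>> send_rows:
  moves: "0 0 -0.0012 -0.005 -0.001 0 -1;0 0 -0.0024 -0.01 -0.002 0 -1;0 0 -0.0036 -0.015 -0.003 0 -1;0 0 -0.0036 -0.015 -0.003 0 -1"

```text
time: 17.92
eef_pos: [0.521, -0.1032, 0.0422]
tcp_rot: [0.197, 0.98, 0.0, 0.0]
contact_force: [-2.1, 2.9, 0.4]
opening: -0.0
finger_force: 1.4
```

```bash
python3 q.py
```

```text
th 0.224 res 0.0005338290389977415 Fn 3.053598621720057 F [-2.11269881  2.85915026  0.39902474] yaw-want 0.0004527083123710973 z 0.042161323803924684
[ 0.0001  0.     -0.0063] [-0.026  -0.006  -0.0042]
[ 0.0001  0.     -0.0127] [-0.0521 -0.0082 -0.0042]
[ 0.0001  0.     -0.019 ] [-0.0784 -0.0094 -0.0042]
[ 0.0001  0.     -0.0254] [-0.1047 -0.0095 -0.0042]
```

>>> send_rows:
  moves: "0 0 -0.0012 -0.005 -0.001 0 -1;0 0 -0.0024 -0.01 -0.002 0 -1;0 0 -0.0036 -0.015 -0.003 0 -1;0 0 -0.0036 -0.015 -0.003 0 -1"

```text
time: 18.42
eef_pos: [0.5233, -0.1047, 0.0421]
tcp_rot: [0.186, 0.983, 0.0, -0.0]
contact_force: [-2.8, 4.2, 1.7]
opening: 0.002
finger_force: 2.1
```

>>> send_rows:
  moves: "0 0 -0.0012 -0.005 -0.001 0 -1;0 0 -0.0024 -0.01 -0.002 0 -1;0 0 -0.0036 -0.015 -0.003 0 -1;0 0 -0.0036 -0.015 -0.003 0 -1"

```text
time: 18.92
eef_pos: [0.525, -0.1059, 0.0421]
tcp_rot: [0.175, 0.985, 0.001, -0.002]
contact_force: [-5.2, 5.2, 4.0]
opening: 0.002
finger_force: 3.6
```

```bash
python3 q.py
```

```text
th 0.26 res 0.00027385897323378423 Fn 6.694763374576914 F [-5.20627329  5.24908206  4.0148066 ] yaw-want 0.009948080070547594 z 0.0421018111557668
[ 0.0002 -0.0006 -0.0048] [-0.0258 -0.0049 -0.0046]
[ 0.0002 -0.0006 -0.0111] [-0.052  -0.0074 -0.0047]
[ 0.0002 -0.0006 -0.0175] [-0.0782 -0.0088 -0.0048]
[ 0.0002 -0.0006 -0.0239] [-0.1045 -0.0092 -0.0049]
```

>>> send_rows:
  moves: "0 0 0 -0.005 -0.001 0 -1;0 0 0 -0.01 -0.002 0 -1;0 0 0 -0.015 -0.003 0 -1;0 0 0 -0.015 -0.003 0 -1"

```text
time: 19.42
eef_pos: [0.5266, -0.1067, 0.0419]
tcp_rot: [0.175, 0.985, 0.001, -0.003]
contact_force: [-9.0, 7.0, 6.7]
opening: -0.005
finger_force: 5.2
```

>>> send_rows:
  moves: "0 0 0 -0.005 -0.001 0 -1;0 0 0 -0.01 -0.002 0 -1;0 0 0 -0.01 -0.002 0 -1"

```text
time: 19.8
eef_pos: [0.5276, -0.1073, 0.0418]
tcp_rot: [0.175, 0.985, 0.002, -0.005]
contact_force: [-9.8, 7.8, 8.0]
opening: 0.002
finger_force: 6.3
```

```bash
python3 q.py
```

```text
th 0.28200000000000003 res 0.00023323815775294228 Fn 11.861238532045705 F [-9.77293408  7.80691314  8.03590696] yaw-want -0.011669113871219938 z 0.041762716613177445
[ 0.0003 -0.0015 -0.0082] [-0.0256 -0.0041 -0.0064]
[ 0.0003 -0.0015 -0.0146] [-0.0518 -0.006  -0.0067]
[ 0.0004 -0.0015 -0.021 ] [-0.0781 -0.0069 -0.0069]
[ 0.0004 -0.0015 -0.0273] [-0.1044 -0.0067 -0.0072]
```

>>> send_rows:
  moves: "0 0 0 0 0.004 -0.006 -1;0 0 -0.001 -0.005 0.006 -0.012 -1;0 0 -0.001 -0.005 0.006 -0.012 -1"

```text
time: 20.18
eef_pos: [0.5269, -0.107, 0.042]
tcp_rot: [0.171, 0.985, 0.001, -0.007]
contact_force: [-9.8, 4.4, 0.3]
opening: -0.001
finger_force: 5.6
```

```bash
python3 q.py
```

```text
th 0.277 res 0.00017917569386055902 Fn 10.657515180121592 F [-9.7571366   4.36418949  0.25940115] yaw-want 8.57884086764571e-05 z 0.041999243946743085
[-0.     -0.0021 -0.0064] [-0.0261 -0.0042 -0.0053]
[ 0.     -0.0021 -0.0127] [-0.0522 -0.0064 -0.0057]
[ 0.0001 -0.0021 -0.0191] [-0.0785 -0.0076 -0.006 ]
[ 0.0001 -0.0021 -0.0255] [-0.1048 -0.0077 -0.0064]
```

>>> send_rows:
  moves: "0 0 0 -0.005 0 -0.001 -1;0 0 0 -0.01 0 -0.002 -1;0 0 0 -0.01 0 -0.002 -1"

```text
time: 20.55
eef_pos: [0.5305, -0.1086, 0.0427]
tcp_rot: [0.171, 0.985, 0.0, -0.004]
contact_force: [-4.5, 2.2, -3.5]
opening: 0.002
finger_force: 2.7
```

>>> send_rows:
  moves: "0 0 0 -0.005 0 -0.001 -1;0 0 0 -0.005 0 -0.001 -1"

```text
time: 20.8
eef_pos: [0.5313, -0.109, 0.0427]
tcp_rot: [0.171, 0.985, 0.0, -0.004]
contact_force: [-6.2, 2.5, -3.3]
opening: 0.002
finger_force: 3.1
```

```bash
python3 q.py
```

```text
th 0.313 res 0.00040974751250270826 Fn 6.704047338495273 F [-6.22448636  2.50304254 -3.34243126] yaw-want -0.03597399039384541 z 0.04274452294665699
[-0.0001 -0.0013 -0.0121] [-0.0257 -0.0043 -0.0015]
[-0.0001 -0.0013 -0.0185] [-0.052  -0.0056 -0.0017]
[-0.     -0.0013 -0.0248] [-0.0782 -0.0059 -0.0019]
[-0.     -0.0013 -0.0312] [-0.1045 -0.0051 -0.0021]
```

>>> send_rows:
  moves: "0 0 -0.002 -0.005 0 0.004 -1;0 0 -0.003 -0.01 0 0.006 -1;0 0 -0.003 -0.015 0 0.006 -1;0 0 -0.003 -0.015 0 0.006 -1"

```text
time: 21.3
eef_pos: [0.5337, -0.1101, 0.0426]
tcp_rot: [0.162, 0.987, 0.0, -0.005]
contact_force: [-9.8, 2.0, 4.3]
opening: -0.0
finger_force: 5.3
```

```bash
python3 q.py
```

```text
th 0.334 res 0.00046051998465934364 Fn 9.918453300489052 F [-9.7765239   2.04710264  4.27394595] yaw-want -0.03764871328797037 z 0.04257717867494897
[-0.0001 -0.0016 -0.0124] [-0.0258 -0.0046 -0.0024]
[-0.0001 -0.0016 -0.0187] [-0.0521 -0.0058 -0.0026]
[-0.0001 -0.0016 -0.0251] [-0.0784 -0.006  -0.0029]
[-0.     -0.0016 -0.0315] [-0.1046 -0.0052 -0.0032]
```

>>> send_rows:
  moves: "0 0 0 -0.005 0.001 -0.006 -1;0 0 -0.002 -0.01 0.001 -0.008 -1;0 0 -0.002 -0.015 0.002 -0.008 -1;0 0 -0.002 -0.02 0.002 -0.008 -1;0 0 -0.002 -0.02 0.002 -0.008 -1"

```text
time: 21.92
eef_pos: [0.5353, -0.1107, 0.0427]
tcp_rot: [0.155, 0.988, 0.0, -0.008]
contact_force: [-13.9, -0.2, 1.4]
opening: -0.003
finger_force: 6.9
```

The force dropped from about 12 N to 5 N as the lever jumped, and it now holds firm against the stop at 14 N. The stud has snapped, so retreat along the arc.

Run:
```python
from press import *
plan(pose(.2,.004),pose(.1,.008),pose(0,.03),pose(0,.03,.2))
```

```text
[-0.0005 -0.0025  0.0174] [0.1151 0.0171 0.0004]
[-0.0006 -0.0025  0.0333] [0.197  0.0429 0.0016]
[-0.0007 -0.0025  0.0492] [0.361  0.1061 0.0042]
[-0.0007 -0.0025  0.0492] [ 0.3737  0.1044 -0.7807]
```

>>> send_rows:
  moves: "0 0 0.008 0.05 0.008 0 -1;0 0 0.017 0.11 0.017 0 -1;0 0 0.025 0.155 0.03 0 -1;0 0 0.033 0.2 0.043 0 -1;0 0 0.041 0.28 0.075 0 -1;0 0 0.049 0.36 0.106 0 -1;0 0 0.049 0.37 0.106 0 -1;0 0 0.049 0.37 0.105 -0.3 -1;0 0 0.049 0.37 0.105 -0.6 -1;0 0 0.049 0.37 0.105 -0.78 -1;0 0 0.049 0.37 0.105 -0.78 -1"

```text
time: 23.3
eef_pos: [0.4807, -0.0705, 0.2066]
tcp_rot: [0.306, 0.952, -0.001, 0.006]
contact_force: [0.7, 0.1, -0.3]
opening: -0.003
finger_force: 0.0
```

Run:
```python
from h import *
o=[]
for n,(u,v,w,h) in (('top',(215,165,100,75)),('side',(215,150,100,100))):
    a=np.mean([cam(n)['image'].astype(float) for _ in range(3)],0).clip(0,255).astype(np.uint8)
    b=cv2.resize(a[v:v+h,u:u+w],None,fx=4,fy=4,interpolation=cv2.INTER_CUBIC)
    o.append(np.vstack([b,np.zeros((400-b.shape[0],400,3),np.uint8)]))
save('end.png',np.hstack(o)); print(ctrl.get_state()['contact_force'])
t=cam('top'); x0,y0,x1,y1=262,185,310,240
m=cv2.inRange(cv2.cvtColor(t['image'][y0:y1,x0:x1],cv2.COLOR_RGB2HSV),(8,170,120),(20,255,255))
n,l,st,cc=cv2.connectedComponentsWithStats(m); print([(c+[x0,y0],k[4]) for c,k in zip(cc,st)][1:])
```

```text
[ 0.23205794 -0.2395378  -0.59533837]
[(array([271.46875, 195.15625]), np.int32(32)), (array([294.3030303 , 197.65151515]), np.int32(66)), (array([268.23529412, 210.        ]), np.int32(17))]
```

View pics/end.png

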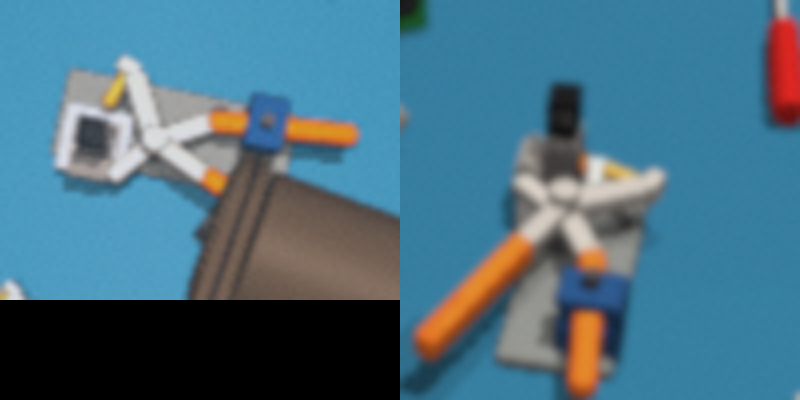

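The end view shows the connector upright in the nest, at (92,135) in the top crop and (565,110) in the side crop. The handle is back at its open position, and the arm is clear.

```bash
python3 -c "
from plant import ctrl
print(ctrl.sign_off())"
```

```text
the job is handed in; nothing more can be done
None
```

I stood the connector in the nest with its stud facing the brass pad, pressed the handle until the force dropped with the click (force stayed around 15 N, under the 25 N limit), let the handle spring open again, and handed the job in; the judging result was not shown.

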